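Fit the spacer that locks the portion stop

ROBOT

A 6-joint arm with a two-finger parallel gripper is mounted at the origin on the work surface. World frame = base frame: x ahead of the robot, y to its left, z up, the work surface at z = 0. Lengths are in m, angles in degrees, forces in N, time in s.
With the tool pointing down it reaches from about 0.4 to 0.825 m from the base axis. Payload 7 kg.
Tool frame: the origin (TCP) lies between the finger pads; the fingertips stand 19 mm ahead of it and the grasp point (between the pads) is the TCP; z points along the fingers, y is the line along which they close (so a half turn about z gives the same grasp; the last joint's range is limited). The gripper opens to 88 mm and grips with 3 to 60 N. Pads are 19 mm wide; open, the fingers measure 130 mm over their backs; the gripper's body (78 mm by 193 mm) begins 47 mm behind the grasp point.
Start: joints at [81.308, 20.546, 0.682, 0, -70.136, -16.507], TCP at [0.287, 0.611, 0.246] pointing down, gripper open.
Joint ranges: [-176.03, 176.03], [-82.01, 121.73], [-58.28, 71.71], [-173.87, 95.51], [-174.79, -0.11], [-173.66, 173.66]. Speed limits (degrees/s): [136.94, 136.94, 172.46, 180, 180, 180].

INTERFACE

Orientations are given as [roll, pitch, yaw] about the fixed x, y, z axes, in that order (R = Rz(yaw) Ry(pitch) Rx(roll)).
In Python, from plant import r gives the robot as it stands. The module is installed in compiled form; this text tells all that it offers.
- The arm moves only by the shell command python3 -m pendant 'ROWS' [OPENING] [FORCE]. ROWS is JSON, a list of rows, each a list of 6 numbers: the shift along the tool's x, y, z in mm, then the turn, a rotation vector about the tool's x, y, z in rad. In form: [[tx, ty, tz, wx, wy, wz], ...]. A call has 1 to 20 rows; each row is the pose to reach, as a shift and turn from the pose commanded when the call began, along the tool's axes at that moment; what a row does not reach only later rows make up. A row lasts 1/8 s, in which the tool goes at most 62.5 mm and 10.7 degrees, less where a joint would pass 70% of its speed; a pose out of reach is approached as far as the arm can. A call with a gripper value outside its range is refused whole. OPENING is the finger opening in mm, from 0 to 87.6, set as the call begins (- or left out, the last holds). The fingers move at their own pace and stop on an object; FORCE is the grip in N (left out, the last holds). Time passes only in rows, so rows that repeat a pose let the fingers close. It gives the time, the measured TCP pose, the force, the opening and the grip force at its end, in the units of the state.
- r.get_state(): the state, without advancing time (a new reading comes with each control period).
- r.capture(name): name is "side" or "top"; returns the picture (480x640x3 uint8, red, green, blue); there is no depth.
- r.camera_params(name): a dict with "mtx" (3x3 intrinsics, pixels), "distortion" ([k1, k2, p1, p2, k3] as OpenCV has them; the pictures are not rectified), "rvec" (rotation vector, rad) and "tvec" (3), from world to camera coordinates, as OpenCV has them. Camera axes: x right, y down, z forward; pixel columns grow to the right and rows downward; lengths in m; the calibration is good to about 2 mm. A picture is of the moment at which its call begins. camera_params takes no time and is no camera call.
- r.close_job(): hands the job in; it is judged then, once.
The state is a dict: "time_s": time; "joints": joint angles; "qd": joint speeds; "joint_torque": joint torques, N m; "tcp_pos": TCP position; "eef_rot": TCP orientation; "contact_force": force on the tool from outside, world axes, zero at the start; "moment": the same for the moment, N m; "gripper_width": finger opening in m; "gripper_force": force on a finger pad.
Only numpy, scipy, OpenCV 4.12 (cv2) and the standard library are available. Lean on these libraries where they do the work, as an engineer would, in place of code of your own. Each camera call takes 0.05 s, during which the arm holds its last target. There are 200 camera calls.

TASK

The portion stop of the cheese guide has been set and must be locked with a wooden spacer: try the spacers in the gap between the fixed steel fence and the sprung jaw until you find one that slides in snugly, and push it fully down onto the white base so that the jaw grips it upright against the fence. One that drops in loose is too thin; one that jams at the mouth is too thick: do not force it. Let go of it and leave the other two spacers standing upright on the counter, and do not disturb the jar and the small cheeses.

Things in the scene. Friction and masses are not known exactly. Their poses are not given: they have to be found in the camera images.
- guide: Cheese portion guide, fixed: white plastic base 150 mm (x) by 250 mm (y, from -43 to 207 mm), 15 mm thick. Origin on the counter, below the fence's gripping face, at mid-length of the slot; z up. The slot for the spacer runs along x (64 mm long, centred on x = 0, open at both ends and on top). The fence's face is at y = 0; the sprung jaw faces it at y = +gap.
- fence: Fixed steel fence of the guide, on the -y side of the slot, 64 mm long, 22 mm thick; same origin and axes as the guide. Fence and jaw are upright up to 26 mm above the slot's floor, then rounded (3 mm radius) and flared outwards at 20 degrees (lead-in, about 6 mm on each side) up to 44 mm above the floor.
- slot_floor (a point): Floor of the slot (base top, 15 mm above the counter) at the fence's face, mid-length. The free gap is somewhere from 17.0 to 25.6 mm, new each time, to be found by trying. The jaw yields 3.6 mm (towards the guide's +y) and no more, pressing with 4 to 5 N: a spacer 0.2 to 3.6 mm thicker than the free gap is held snugly, and one of the three always is. Pushing it down takes 5 to 14 N.
- stop_top (a point): Fixed point within 5 mm of the top centre of the aluminium stop carriage behind the jaw, 114 mm (x) by 20 mm (y), 45 mm above the base top, with a black knob 10 mm high near each end. It is clamped and does not move; the sprung jaw stands on its slot side. Beyond it (guide y 105 to 207 mm) lies a block of cheese, 71 mm above the base.
- thin_centre (a point): Centre of the thin spacer, half-way up. Loose maple block, 50 to 100 g: foot block 44 (x) by 20 (y, its thickness) by 48 mm high; on it, centred, a grip tab 30 (x) by 18 (y) by 40 mm high; 88 mm in all, z up. It starts upright on the counter. The three spacers differ only in thickness (20, 23, 26 mm); their places are swapped about.
- middle_centre (a point): Centre of the middle spacer, half-way up. Loose maple block, 50 to 100 g: foot block 44 (x) by 23 (y, its thickness) by 48 mm high; on it, centred, a grip tab 30 (x) by 18 (y) by 40 mm high; 88 mm in all, z up. It starts upright on the counter. The three spacers differ only in thickness (20, 23, 26 mm); their places are swapped about.
- thick_centre (a point): Centre of the thick spacer, half-way up. Loose maple block, 50 to 100 g: foot block 44 (x) by 26 (y, its thickness) by 48 mm high; on it, centred, a grip tab 30 (x) by 18 (y) by 40 mm high; 88 mm in all, z up. It starts upright on the counter. The three spacers differ only in thickness (20, 23, 26 mm); their places are swapped about.
- spacer_thin: The thin spacer, origin at the centre of its foot's underside.
- spacer_middle: The middle spacer, origin at the centre of its foot's underside.
- spacer_thick: The thick spacer, origin at the centre of its foot's underside.
- jar: Bystander: closed jar, 64 mm across, 90 mm high, origin at the centre of its underside. Leave alone.
- cheese_low: Bystander: lower of two stacked small smoked cheeses, 90 mm across, 26 mm high, origin at the centre of its underside. Leave alone.
- cheese_top: Bystander: upper small cheese, 86 mm across, 24 mm high. Leave alone.
Mind the look-alikes: they are no part of the job. What is shaped like the spacer_middle but green is not meant.

How it is judged:
By the outcome, as a careful person would: the job done as asked, in the order asked, and still so for the second after the job is handed in, with the robot touching nothing.
It also fails if it takes over 67 s, if anything falls off the work surface, if the arm or the gripper's body presses on something with over 40 N, if the wrist force passes 120 N, or if a joint passes its speed limit or range.

## Working session

There is one attempt and no reset: what is moved stays moved. The work goes in short steps, Python scripts to look and compute and a shell command to move; the robot and the scene stay as the last step left them, time stands still between calls to the robot, and variables do not carry over. Pictures are saved under pics/ and viewed, at most 10 in all, crops included, and the job is handed in when it is done.

```bash
mkdir -p pics
cat > h.py <<'E'
import numpy as np, cv2
from plant import r
def cam(n):
    p=r.camera_params(n); R=cv2.Rodrigues(np.array(p["rvec"],float))[0]
    return np.array(p["mtx"],float),np.array(p["distortion"],float),R,np.array(p["tvec"],float).ravel()
def ray(n,uv):
    K,d,R,t=cam(n); q=cv2.undistortPoints(np.array(uv,float).reshape(-1,1,2),K,d)[:,0]
    D=np.c_[q,np.ones(len(q))]@R; return -R.T@t,D
def onz(n,uv,z):
    o,D=ray(n,uv); return o+D*((z-o[2])/D[:,2])[:,None]
def proj(n,P):
    K,d,R,t=cam(n); return cv2.projectPoints(np.array(P,float).reshape(-1,1,3),cv2.Rodrigues(R)[0],t,K,d)[0][:,0]
def snap(n,f):
    im=r.capture(n); cv2.imwrite("pics/"+f,im[:,:,::-1]); return im
E
python3 - <<'E'
from h import *
snap("top","top0.png");snap("side","side0.png")
for n in("top","side"):
    K,d,R,t=cam(n);print(n,-R.T@t,R[2],K[0,0])
s=r.get_state();print({k:np.round(v,3) for k,v in s.items()})
E
```

```text
top [ 0.45958864 -0.10884806  1.12853833] [ 0.12073237  0.01524747 -0.99256799] 554.7654602850967
side [0.41450149 0.40503424 0.55906022] [ 0.21504873 -0.71876628 -0.66115738] 433.39043271038355
{'time_s': np.float64(0.1), 'joints': array([ 8.1308e+01,  2.0586e+01,  6.3800e-01, -1.6000e-02, -7.0137e+01,
       -1.6507e+01]), 'qd': array([ 0.066, -0.096,  0.133,  0.02 , -0.032, -0.034]), 'joint_torque': array([-1.0000e-03, -5.8416e+01,  2.9375e+01,  7.0150e+00,  1.0000e-02,
       -0.0000e+00]), 'tcp_pos': array([0.287, 0.61 , 0.245]), 'eef_rot': array([ 1.79915e+02, -1.00000e-02, -2.52040e+01]), 'contact_force': array([-0.857, -0.411, -0.734]), 'moment': array([-0.064,  0.084, -0.015]), 'gripper_force': np.float64(0.0), 'gripper_width': np.float64(0.088)}
```

View pics/top0.png

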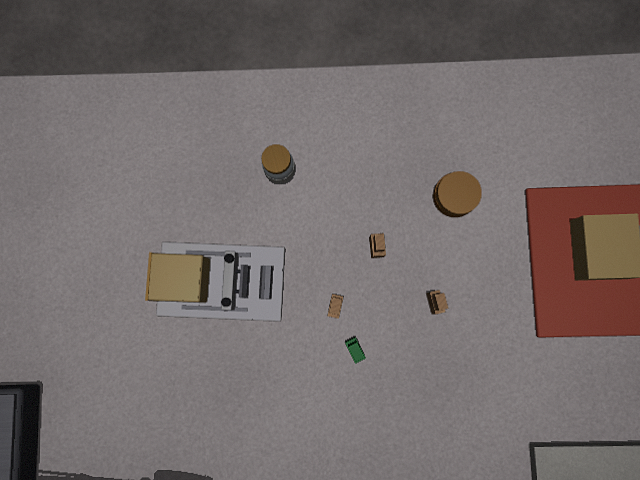

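View pics/side0.png

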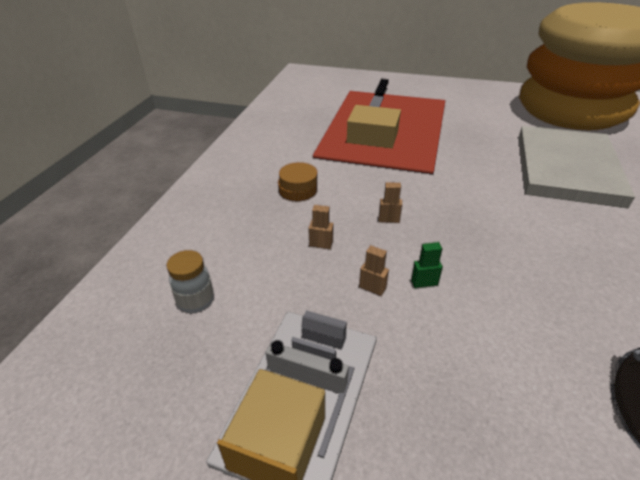

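Top view: wooden spacers at about (377,245), (335,306) and (437,301), the green look-alike at (355,349), and the guide's white base spanning (157–285, 243–320). The side view shows the spacers at (320,228), (375,270) and (391,203), and green at (428,265). All three candidates are wooden; green is excluded.

Run:
```python
from h import *
t=cv2.imread("pics/top0.png");s=cv2.imread("pics/side0.png")
a=cv2.resize(t[222:370,150:460],None,fx=2.58,fy=2.58,interpolation=cv2.INTER_CUBIC)[:300]
c=[cv2.resize(t[v-17:v+17,u-17:u+17],(266,266),interpolation=cv2.INTER_CUBIC) for u,v in((377,245),(335,306),(437,301))]
d=[cv2.resize(s[v-27:v+27,u-27:u+27],(266,266),interpolation=cv2.INTER_CUBIC) for u,v in((320,228),(375,270),(391,203))]
cv2.imwrite("pics/crop1.png",cv2.convertScaleAbs(np.vstack([np.hstack(c),np.hstack(d)]),alpha=1.5))
g1=cv2.resize(t[236:326,145:290],(800,497),interpolation=cv2.INTER_CUBIC)
cv2.imwrite("pics/crop2.png",g1)
for n,im in(("top",t),("side",s)):
    h=cv2.cvtColor(im,cv2.COLOR_BGR2HSV)
    m=cv2.inRange(h,(5,70,40),(18,200,255))
    N,L,S,C=cv2.connectedComponentsWithStats(m)
    for i in range(1,N):
        if 30<S[i,4]<3000: print(n,S[i],C[i].round(1),onz(n,[C[i]],.06 if n=="top" else .044).round(3))
    m=cv2.inRange(h,(0,0,150),(179,30,255))
    N,L,S,C=cv2.connectedComponentsWithStats(m)
    for i in range(1,N):
        if 1500<S[i,4]<30000: print(n,"white",S[i],C[i].round(1))
```

```text
top [261 144  30  30 641] [275.5 158.2] [[ 0.767 -0.006  0.06 ]]
top [ 435  171   47   45 1551] [458.2 192.2] [[ 0.687 -0.362  0.06 ]]
top [539 189  22  16  93] [549.1 196.5] [[ 0.672 -0.535  0.06 ]]
top [526 200  15   9  32] [531.3 203.9] [[ 0.659 -0.5    0.06 ]]
top [568 206  17  12  53] [574.2 211.5] [[ 0.641 -0.579  0.06 ]]
top [564 219  15  38  87] [569.7 238.4] [[ 0.589 -0.567  0.06 ]]
top [538 228  12   7  31] [543.  231.4] [[ 0.605 -0.518  0.06 ]]
top [371 233  15  25 270] [378.1 244.5] [[ 0.589 -0.202  0.06 ]]
top [531 238  35  36 219] [543.5 253.3] [[ 0.563 -0.516  0.06 ]]
top [145 252   7  49 135] [147.9 276.4] [[0.541 0.244 0.06 ]]
top [569 252  55  31 122] [587.6 272.8] [[ 0.523 -0.594  0.06 ]]
top [612 283  16  15  51] [620.4 289.2] [[ 0.491 -0.651  0.06 ]]
top [430 290  18  24 259] [438.9 301.3] [[ 0.477 -0.313  0.06 ]]
top [328 294  15  24 262] [335.  305.7] [[ 0.474 -0.115  0.06 ]]
top [535 294  14  20  69] [541.7 304.7] [[ 0.465 -0.505  0.06 ]]
top [567 306  11  10  33] [572.3 311. ] [[ 0.452 -0.56   0.06 ]]
top [622 309  18   7  39] [631.1 312.1] [[ 0.447 -0.667  0.06 ]]
top [552 318  17   9  38] [562.3 321.6] [[ 0.433 -0.54   0.06 ]]
top [622 319  18  16  78] [630.9 326.5] [[ 0.421 -0.664  0.06 ]]
side [ 278  162   39   39 1303] [297.4 181. ] [[ 0.68  -0.341  0.044]]
side [379 182  23  40 722] [390.6 203.3] [[ 0.474 -0.312  0.044]]
side [309 205  24  44 831] [320.5 227.6] [[ 0.589 -0.201  0.044]]
side [ 359  246   30   49 1020] [374. 271.] [[ 0.472 -0.114  0.044]]
side [166 250  37  31 870] [184.8 264.5] [[ 0.786 -0.044  0.044]]
side [ 217  438   81   42 1350] [253.5 463.4] [[0.548 0.227 0.044]]
```

View pics/crop1.png

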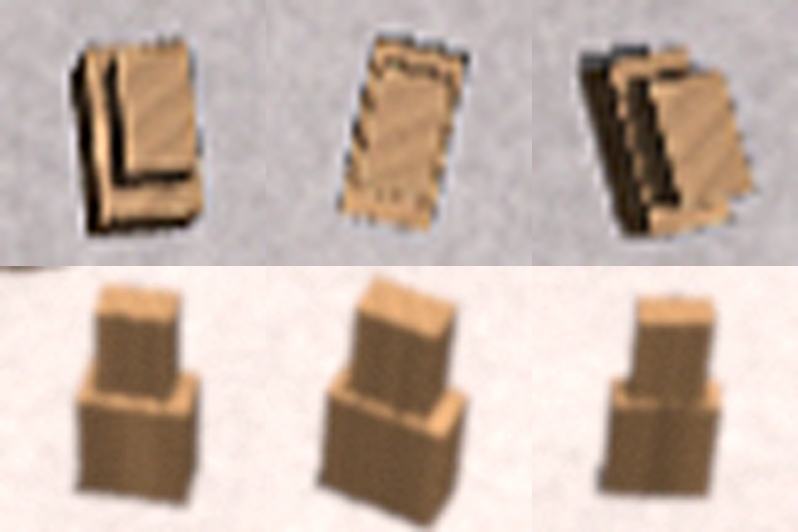

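View pics/crop2.png

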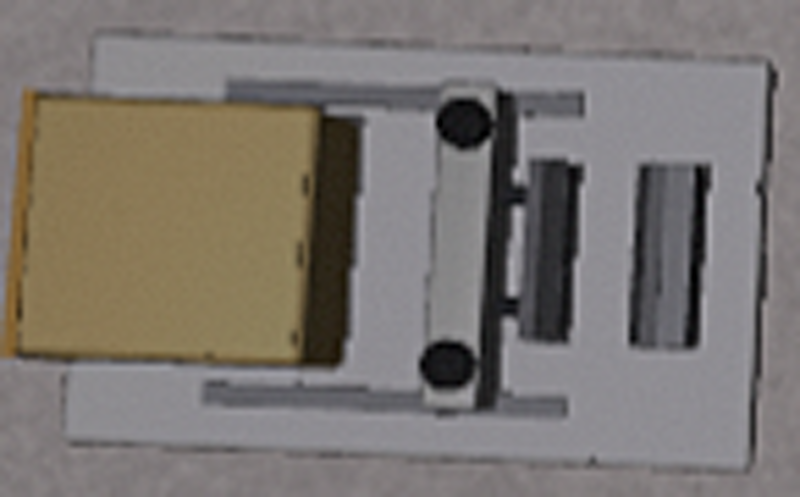

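Crop 1: three wooden spacers. The left one's foot looks the widest (about 26 mm), the centre one about 23 mm and the right one about 21 mm; all are upright. Crop 2: base corners at about (95,32), (770,62), (750,470), (65,442); slot between the dark jaw (x≈580) and the fence (x≈640).

Run:
```python
from h import *
def w(p,z,o,s): return onz("top",(np.array(p,float)+.5)/s-.5+np.array(o),z)
B=w([(95,32),(770,62),(750,470),(65,442)],.015,(145,236),5.52)
d=lambda a,b:np.linalg.norm(a-b)
print(B.round(4)[:,:2],[d(B[i],B[(i+1)%4]).round(4) for i in range(4)])
y=(B[0]-B[1]+B[3]-B[2])[:2];y/=np.linalg.norm(y);x=np.array([y[1],-y[0]])
c=B.mean(0)[:2];o=c-y*.082
print("guide",o,"yaw",np.degrees(np.arctan2(x[1],x[0])))
# fence flare top z=.059: outer/inner edges, corners in crop2
F=w([(640,165),(710,165),(697,348),(630,348)],.059,(145,236),5.52)[:,:2]
J=w([(530,160),(580,163),(570,342),(521,340)],.059,(145,236),5.52)[:,:2]
for q in (F,J): print(np.c_[(q-o)@x,(q-o)@y].round(4))
S={"S1":([(125,45),(190,40),(196,168),(130,173)],(360,228),(320.5,227.6),0),"S2":([(385,75),(452,85),(432,168),(360,160)],(318,289),(374,271),266),"S3":([(655,82),(722,70),(753,190),(685,207)],(420,284),(390.6,203.3),532)}
E=None
foot={"S1":[(88,45),(100,232)],"S2":[(375,40),(340,210),(465,60),(432,228)],"S3":[(612,65),(655,232)]}
for k,(q,og,sd,off) in S.items():
    P=w(np.array(q)-[off,0],.088,og,7.82)[:,:2]
    fo=w(np.array(foot[k])-[off,0],.048,og,7.82)[:,:2];v=fo[0]-fo[1]
    print(k,"c",P.mean(0).round(4),"sides",[d(P[i],P[(i+1)%4]).round(4) for i in range(4)],"foot yaw",np.degrees(np.arctan2(v[1],v[0])).round(1),d(fo[0],fo[1]).round(4),
     "tab yaw",np.degrees(np.arctan2(*(P[0]-P[3]+P[1]-P[2])[::-1])).round(1))
```

```text
[[ 0.6144  0.2316]
 [ 0.5957 -0.0161]
 [ 0.4477 -0.0059]
 [ 0.4653  0.2413]] [np.float64(0.2484), np.float64(0.1483), np.float64(0.2478), np.float64(0.1494)]
guide [0.52477942 0.03094699] yaw -4.19875694563533
[[ 0.0308 -0.0021]
 [ 0.0318 -0.0266]
 [-0.0322 -0.0257]
 [-0.0332 -0.0023]]
[[ 0.0309  0.0367]
 [ 0.0306  0.019 ]
 [-0.032   0.0187]
 [-0.0321  0.0358]]
S1 c [ 0.5919 -0.2037] sides [np.float64(0.0157), np.float64(0.0312), np.float64(0.0159), np.float64(0.0312)] foot yaw 1.4 0.0473 tab yaw 0.1
S2 c [ 0.4762 -0.1162] sides [np.float64(0.0162), np.float64(0.0202), np.float64(0.0172), np.float64(0.021)] foot yaw -13.4 0.0427 tab yaw -16.9
S3 c [ 0.4763 -0.3126] sides [np.float64(0.0161), np.float64(0.029), np.float64(0.0166), np.float64(0.0301)] foot yaw 11.4 0.042 tab yaw 10.8
```

```bash
cat > row.py <<'E'
import sys,json
from h import *
from scipy.spatial.transform import Rotation as T
# python3 row.py x0 y0 z0 yaw0  x y z yaw -> row (mm, rad); tool pointing down
a=list(map(float,sys.argv[1:9]))
R=T.from_euler('xyz',[180,0,a[3]],degrees=True); R2=T.from_euler('xyz',[180,0,a[7]],degrees=True)
print((R.inv().apply(np.array(a[4:7])-a[:3])*1000).round(1),(R.inv()*R2).as_rotvec().round(4))
E
python3 row.py .287 .611 .246 -25.2 .5915 -.2035 .16 .7
```

```text
[622.3 607.3  86. ] [ 0.     0.    -0.452]
```

```bash
python3 -m pendant '[[156,152,20,0,0,-0.113],[311,304,40,0,0,-0.226],[467,455,60,0,0,-0.339],[622.3,607.3,86,0,0,-0.452],[622.3,607.3,86,0,0,-0.452],[622.3,607.3,86,0,0,-0.452],[622.3,607.3,86,0,0,-0.452],[622.3,607.3,86,0,0,-0.452],[622.3,607.3,86,0,0,-0.452],[622.3,607.3,86,0,0,-0.452],[622.3,607.3,86,0,0,-0.452],[622.3,607.3,86,0,0,-0.452],[622.3,607.3,86,0,0,-0.452],[622.3,607.3,86,0,0,-0.452],[622.3,607.3,86,0,0,-0.452],[622.3,607.3,86,0,0,-0.452],[622.3,607.3,86,0,0,-0.452]]' 60 10
```

```text
time_s: 2.22
tcp_pos: [0.5917, -0.2027, 0.1598]
eef_rot: [-180.0, -0.0, 0.8]
contact_force: [0.5, -0.0, -0.1]
gripper_width: 0.0601
gripper_force: 0.0
```

```bash
python3 -m pendant '[[0,0,60,0,0,0],[0,0,90,0,0,0],[0,0,110,0,0,0],[0,0,110,0,0,0]]' && python3 -m pendant '[[0,0,0,0,0,0],[0,0,0,0,0,0],[0,0,0,0,0,0],[0,0,0,0,0,0],[0,0,0,0,0,0],[0,0,0,0,0,0]]' 10 5
```

```text
time_s: 2.72
tcp_pos: [0.591, -0.2024, 0.0486]
eef_rot: [-180.0, 0.1, 0.8]
contact_force: [-0.1, -0.3, 0.8]
gripper_width: 0.0598
gripper_force: 0.0
time_s: 3.48
tcp_pos: [0.5922, -0.2037, 0.05]
eef_rot: [180.0, -0.0, 0.7]
contact_force: [-0.6, 1.5, 5.4]
gripper_width: 0.0265
gripper_force: 4.9
```

The fingers stopped at 26.5 mm, so this is the thick one. Regripping on the tab.

```bash
python3 -m pendant '[[0,0,0,0,0,0],[0,0,0,0,0,0],[0,0,-10,0,0,0],[0,0,-20,0,0,0],[0,0,-20,0,0,0]]' 45 10 && python3 -m pendant '[[0,0,0,0,0,0],[0,0,0,0,0,0],[0,0,0,0,0,0],[0,0,0,0,0,0],[0,0,0,0,0,0]]' 8 25; python3 row.py .5915 -.2035 .07 .7 .5248 .0309 .16 -4.2
python3 - <<'E'
from h import *
x=np.array([np.cos(np.radians(-4.2)),np.sin(np.radians(-4.2))]);y=np.array([-x[1],x[0]])
print(np.array([.5248,.0309])+.0135*y)
E
```

```text
time_s: 4.1
tcp_pos: [0.5928, -0.2038, 0.071]
eef_rot: [180.0, -0.1, 0.7]
contact_force: [-0.6, -0.5, 0.1]
gripper_width: 0.0448
gripper_force: 0.0
time_s: 4.72
tcp_pos: [0.5918, -0.2037, 0.0693]
eef_rot: [-180.0, 0.0, 0.7]
contact_force: [-1.2, -0.4, -1.4]
gripper_width: 0.0177
gripper_force: 24.9
[ -63.8 -235.2  -90. ] [ 0.     -0.      0.0855]
[0.52578872 0.04436375]
```

```bash
python3 row.py .5915 -.2035 .07 .7 .5258 .0444 .16 -4.2; python3 -m pendant '[[0,0,-45,0,0,0],[0,0,-90,0,0,0],[-21,-80,-90,0,0,0.03],[-42,-160,-90,0,0,0.0855],[-62.7,-248.7,-90,0,0,0.0855],[-62.7,-248.7,-90,0,0,0.0855],[-62.7,-248.7,-90,0,0,0.0855],[-62.7,-248.7,-90,0,0,0.0855],[-62.7,-248.7,-90,0,0,0.0855]]'
python3 - <<'E'
from h import *
a=snap("top","top1.png");b=snap("side","side1.png")
c=cv2.resize(a[225:335,200:310],(520,520),interpolation=cv2.INTER_CUBIC)
p=proj("side",[[.525,.035,.08]])[0].astype(int);print(p)
d=cv2.resize(b[p[1]-70:p[1]+50,p[0]-40:p[0]+25],(282,520),interpolation=cv2.INTER_CUBIC)
cv2.imwrite("pics/crop3.png",np.hstack([c,d])[:,:,::-1])
E
```

```text
[ -62.7 -248.7  -90. ] [ 0.     -0.      0.0855]
time_s: 5.85
tcp_pos: [0.5263, 0.0432, 0.1594]
eef_rot: [180.0, 0.0, -4.3]
contact_force: [-0.6, 0.7, -1.4]
gripper_width: 0.0179
gripper_force: 24.9
[318 318]
```

View pics/side1.png

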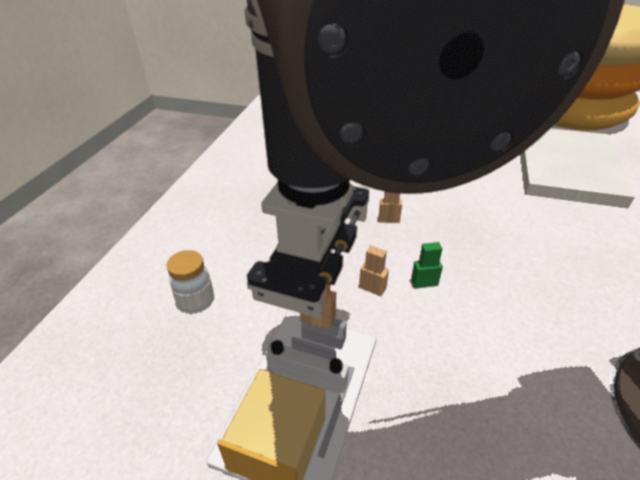

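The side picture shows the thick spacer held upright at (318,305), just above the slot. Lowering it in steps and watching the force.

```bash
python3 -m pendant '[[0,0,25,0,0,0],[0,0,35,0,0,0],[0,0,40,0,0,0],[0,0,40,0,0,0]]'; python3 -m pendant '[[0,0,3,0,0,0],[0,0,6,0,0,0],[0,0,6,0,0,0]]';python3 -m pendant '[[0,0,2,0,0,0],[0,0,4,0,0,0],[0,0,4,0,0,0]]'
```

```text
time_s: 6.45
tcp_pos: [0.5263, 0.0439, 0.1196]
eef_rot: [180.0, 0.0, -4.2]
contact_force: [0.5, -0.1, -1.3]
gripper_width: 0.0175
gripper_force: 24.9
time_s: 6.82
tcp_pos: [0.5262, 0.0441, 0.1136]
eef_rot: [180.0, -0.0, -4.2]
contact_force: [0.4, -1.5, -0.7]
gripper_width: 0.0182
gripper_force: 24.9
time_s: 7.2
tcp_pos: [0.5266, 0.0442, 0.1098]
eef_rot: [-180.0, -0.0, -4.2]
contact_force: [0.7, -2.6, 2.4]
gripper_width: 0.0179
gripper_force: 24.9
```

```bash
for i in 1 2; do python3 -m pendant '[[0,0,2,0,0,0],[0,0,4,0,0,0],[0,0,4,0,0,0]]'|grep -E "tcp|force"; done
```

```text
tcp_pos: [0.5261, 0.0442, 0.1052]
contact_force: [1.6, -1.8, -0.8]
gripper_force: 24.9
tcp_pos: [0.5261, 0.0442, 0.1012]
contact_force: [0.6, -1.2, -0.5]
gripper_force: 24.9
```

```bash
for i in 1 2 3; do python3 -m pendant '[[0,0,2,0,0,0],[0,0,4,0,0,0],[0,0,4,0,0,0]]'|grep -E "tcp|contact_force"; done
```

```text
tcp_pos: [0.5261, 0.0442, 0.0973]
contact_force: [0.4, -2.3, -0.9]
tcp_pos: [0.5262, 0.0442, 0.0933]
contact_force: [0.3, -1.0, -1.0]
tcp_pos: [0.5261, 0.0442, 0.0893]
contact_force: [1.4, -2.3, -1.2]
```

```bash
python3 -m pendant '[[0,0,2,0,0,0],[0,0,3,0,0,0],[0,0,3,0,0,0]]'|grep -E "tcp|contact_force|width"
```

```text
tcp_pos: [0.5261, 0.0442, 0.0864]
contact_force: [1.9, -1.8, 0.4]
gripper_width: 0.018
```

```bash
for i in 1 2 3; do python3 -m pendant '[[0,0,1,0,0,0],[0,0,1,0,0,0]]'|grep -E "tcp|contact_force"; done
python3 - <<'E'
from h import *
b=snap("side","side2.png")[:,:,::-1]
cv2.imwrite("pics/crop4.png",cv2.resize(b[270:400,240:370],(600,600),interpolation=cv2.INTER_CUBIC))
E
```

```text
tcp_pos: [0.5262, 0.0442, 0.0855]
contact_force: [-0.5, -2.0, 1.2]
tcp_pos: [0.5262, 0.0442, 0.0845]
contact_force: [1.0, -1.2, 1.1]
tcp_pos: [0.5263, 0.0442, 0.0842]
contact_force: [-2.4, -1.7, 10.5]
```

View pics/crop4.png

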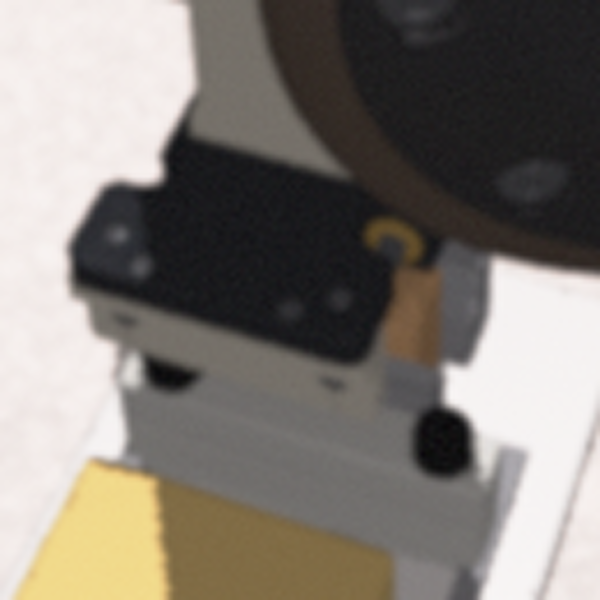

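The spacer reached the floor at the expected height (TCP 0.0842), with the force rising only there. The crop shows the tab (410,310) between the fingers, low behind the stop. Seating it with a light extra press, then releasing and retreating.

```bash
python3 -m pendant '[[0,0,0.7,0,0,0],[0,0,0.7,0,0,0]]'|grep -E "tcp|contact_force"; python3 -m pendant '[[0,0,-1.5,0,0,0],[0,0,-1.5,0,0,0],[0,0,-1.5,0,0,0],[0,0,-1.5,0,0,0]]' 40 10|grep -E "tcp|contact_force|width";  python3 -m pendant '[[0,0,-20,0,0,0],[0,0,-70,0,0,0],[0,0,-120,0,0,0],[0,200,-120,0,0,0],[0,200,-120,0,0,0],[0,200,-120,0,0,0],[0,200,-120,0,0,0],[0,200,-120,0,0,0],[0,200,-120,0,0,0]]'
python3 - <<'E'
from h import *
a=snap("top","top3.png");b=snap("side","side3.png")
c=cv2.resize(a[225:335,200:310],(400,400),interpolation=cv2.INTER_CUBIC)
d=cv2.resize(b[270:390,250:370],(400,400),interpolation=cv2.INTER_CUBIC)
cv2.imwrite("pics/crop5.png",cv2.convertScaleAbs(np.hstack([c,d])[:,:,::-1],alpha=1.3))
E
```

```text
tcp_pos: [0.5263, 0.0442, 0.0842]
contact_force: [-4.9, -1.7, 17.8]
tcp_pos: [0.5261, 0.0442, 0.0841]
contact_force: [0.0, -0.7, -0.4]
gripper_width: 0.0398
time_s: 12.12
tcp_pos: [0.5117, -0.1545, 0.2043]
eef_rot: [-180.0, 0.0, -4.2]
contact_force: [-0.0, 0.6, -0.1]
gripper_width: 0.04
gripper_force: 0.0
```

View pics/crop5.png

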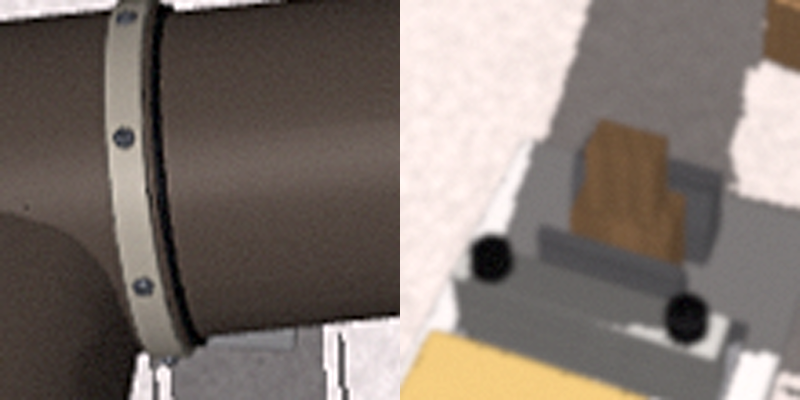

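The right crop shows the spacer standing in the slot, tab top near (630,130), foot behind the jaw. The arm blocks the top view, so I am clearing it to check tilt and seating.

```bash
python3 row.py .5117 -.1545 .2043 -4.2 .30 -.42 .25 -4.2;  python3 -m pendant '[[-192,280,-46,0,0,0],[-192,280,-46,0,0,0],[-192,280,-46,0,0,0],[-192,280,-46,0,0,0],[-192,280,-46,0,0,0],[-192,280,-46,0,0,0],[-192,280,-46,0,0,0],[-192,280,-46,0,0,0],[-192,280,-46,0,0,0]]'|grep -E "tcp|time"
python3 - <<'E'
from h import *
a=snap("top","top4.png");b=snap("side","side4.png")
# expected tab and foot corners when seated: thickness 26 against the fence
x=np.array([np.cos(np.radians(-4.2)),np.sin(np.radians(-4.2))]);y=np.array([-x[1],x[0]])
o=np.array([.5248,.0309])
tab=[np.r_[o+sx*.015*x+(.013+sy*.009)*y,.103] for sx,sy in((1,1),(1,-1),(-1,-1),(-1,1))]
foot=[np.r_[o+sx*.022*x+(.013+sy*.013)*y,.063] for sx,sy in((1,1),(1,-1),(-1,-1),(-1,1))]
out=[]
for im,n,(u0,v0,wd),s in((a,"top",(200,225,110),400),(b,"side",(265,280,90),400)):
    c=cv2.resize(im[v0:v0+wd,u0:u0+wd],(s,s),interpolation=cv2.INTER_CUBIC)[:,:,::-1].copy()
    for P,col in((tab,(0,0,255)),(foot,(255,0,0))):
        p=(proj(n,P)-[u0,v0]+.5)*s/wd
        for q in p: cv2.circle(c,tuple(int(v) for v in q),3,col,-1)
    out.append(cv2.convertScaleAbs(c,alpha=1.3))
cv2.imwrite("pics/crop6.png",np.hstack(out))
E
```

```text
[-191.7  280.3  -45.7] [0. 0. 0.]
time_s: 13.35
tcp_pos: [0.3004, -0.4196, 0.2503]
```

View pics/crop6.png

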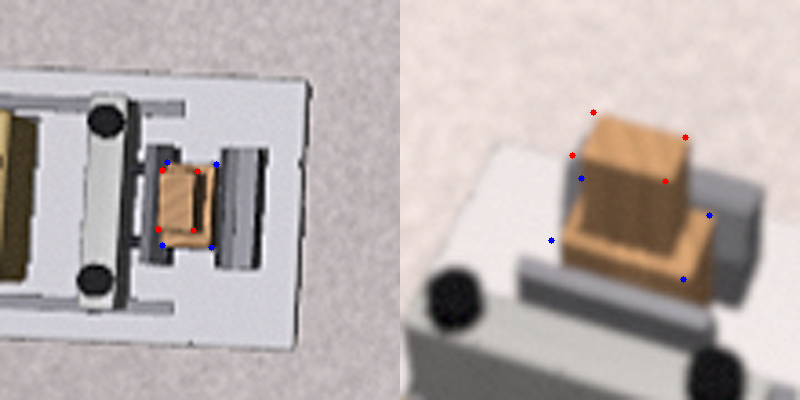

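View pics/top4.png

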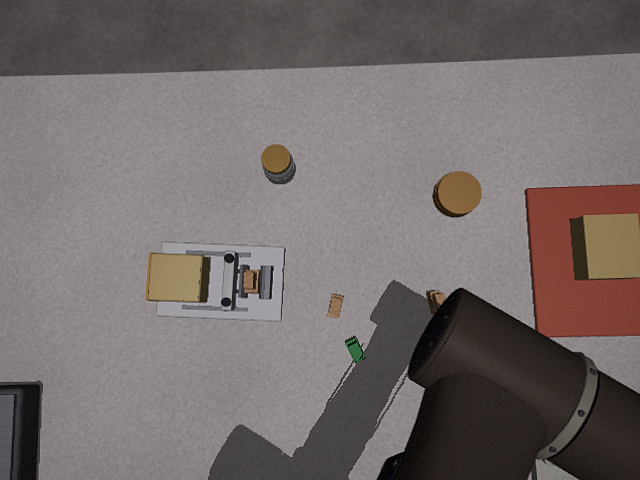

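The top view matches the seated prediction (the foot edge lies on the fence face). In the side view, tab and foot heights agree with "on the floor" within about 2 mm. S2 (335,306), S3 (435,300), the jar and the cheeses look unmoved. Last numeric check: jaw displacement and bystanders, from pictures already taken.

Run:
```python
from h import *
f=lambda n:cv2.imread("pics/%s.png"%n)
g=lambda n:cv2.cvtColor(f(n),cv2.COLOR_BGR2GRAY).astype(np.float32)
a,b=g("top0"),g("top4")
for v in(266,267,268,294,295,296): print(v,a[v,236:256].astype(int),b[v,236:256].astype(int))
A=[]
for n in("side0","side4"):
    m=cv2.inRange(cv2.cvtColor(f(n),cv2.COLOR_BGR2HSV),(5,70,40),(18,200,255));N,L,S,C=cv2.connectedComponentsWithStats(m)
    print(n,[(C[i].round(1).tolist(),S[i,4]) for i in range(1,N) if 300<S[i,4]<3000])
```

```text
266 [ 33  49 122 152 129  72  78  59  42  42  45  44  22  33  66 154 145 143
 142 142] [ 36  53 142 171 102  86  86  44  47  51  52  36  23  64 171 163 160 160
 159 160]
267 [ 29  59 166 150 130  71  79  53  41  47  49  42  14  20  70 154 144 142
 144 143] [ 39  69 187 170  92  89  78  51  52  55  55  38  19  66 177 165 163 161
 162 162]
268 [ 33  52 145 135 133  77  79  53  40  49  49  54  16  23  71 154 145 144
 140 142] [ 35  63 165 152  82  91  79  47  53  52  50  36  23  65 181 168 165 167
 161 162]
294 [139 157 130  75  79  71  33  43  49  44  29  20  63 155 146 140 141 142
 142 143] [154 179 127  90  90  56  49  53  51  67  21  63 184 173 169 168 146 149
 150 150]
295 [133 153 143  70  80  70  39  47  49  47  26  31  97 153 145 142 143 141
 140 144] [149 165 111  86  91  50  53  55  53  57  15  65 179 165 161 162 164 164
 163 163]
296 [129 153 133  64  74  59  36  44  39  44  30  37 127 149 142 142 143 142
 144 144] [148 162  96  81  83  40  44  46  50  39  16  63 173 162 162 162 161 160
 163 160]
side0 [([297.4, 181.0], np.int32(1303)), ([390.6, 203.3], np.int32(722)), ([320.5, 227.6], np.int32(831)), ([374.0, 271.0], np.int32(1020)), ([184.8, 264.5], np.int32(870)), ([253.5, 463.4], np.int32(1350))]
side4 [([297.4, 181.0], np.int32(1308)), ([390.6, 204.1], np.int32(734)), ([374.1, 270.4], np.int32(1046)), ([184.8, 264.6], np.int32(882)), ([318.5, 327.5], np.int32(998)), ([253.1, 463.4], np.int32(1431))]
```

The jaw has moved about 1–2 mm towards +y, so it is gripping the spacer. The other spacers, the jar and the cheeses have not moved. Handing in.

```bash
python3 -c "
from plant import r
print(r.close_job())"
```

```text
the job is handed in; nothing more can be done
None
```

I handed the job in with the thick (26 mm) spacer pushed down to the slot floor and released; before and after pictures show the jaw pushed back about 1–2 mm by it, and the other two spacers, the jar and the cheeses unmoved.

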